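# Clear the stirrer and set up the bottle

### The job

Someone has piled the sample tubs on the magnetic stirrer. Take the stack apart from the top down, standing each tub in the middle of the dish of its lid's colour before you take the next, and then set the amber bottle gently in the middle of the cleared stirrer plate. Keep the tubs and the bottle upright all the time, and leave the steel beaker and the white jar where they are.

Things in the scene. Friction and masses are not known exactly. Their poses are not given: they have to be found in the camera images.
- tub_small: closed round sample tub, white with a green lid, plain upright cylinder 32 mm in diameter and 40 mm tall (the upper 14 mm is the lid), 35 to 70 g. Loose; at the start at the top of the stack, on the medium tub, within about 5 mm of its centre. Origin: centre of its underside; z up.
- tub_medium: closed round sample tub, white with a yellow lid, plain upright cylinder 48 mm in diameter and 40 mm tall (the upper 14 mm is the lid), 55 to 115 g. Loose; at the start at the middle of the stack, on the large tub, within about 5 mm of its centre. Origin: centre of its underside; z up.
- tub_large: closed round sample tub, white with a red lid, plain upright cylinder 64 mm in diameter and 40 mm tall (the upper 14 mm is the lid), 80 to 170 g. Loose; at the start at the bottom of the stack, on the stirrer's plate, within about 5 mm of its centre. Origin: centre of its underside; z up.
- dish_green: round shallow green dish fixed to the bench, 98 mm across outside, 92 mm inside, floor 4 mm above the bench, rim 8 mm above the bench. The place for the tub with the green lid. Origin: centre of its underside, at bench height; z up.
- dish_yellow: round shallow yellow dish fixed to the bench, 98 mm across outside, 92 mm inside, floor 4 mm above the bench, rim 8 mm above the bench. The place for the tub with the yellow lid. Origin: centre of its underside, at bench height; z up.
- dish_red: round shallow red dish fixed to the bench, 98 mm across outside, 92 mm inside, floor 4 mm above the bench, rim 8 mm above the bench. The place for the tub with the red lid. Origin: centre of its underside, at bench height; z up.
- stirrer: magnetic stirrer, fixed: dark blue box 170 x 160 mm with a control panel on the side toward the robot, and a round steel plate 120 mm across on top. The plate's top, 82 mm above the bench, is the place for the bottle. Origin: at bench height, directly under the plate's centre (the box reaches from -95 to +75 mm along its x and 80 mm to either side along y); z up.
- bottle: closed amber glass bottle with a blue screw cap and a blank paper label, 132 mm tall, body 60 mm in diameter up to 78 mm, then a shoulder; cap 38 mm in diameter from 102 mm to 132 mm height, a good place to grip from above. 210 to 420 g. Loose, standing on the bench. Origin: centre of its underside; z up.
- beaker: stainless steel beaker, open, 62 mm across the rim and 72 mm tall, loose, standing on the bench; to be left alone. Origin: centre of its underside.
- jar: white jar with a black lid, 62 mm in diameter and 68 mm tall, loose, standing on the bench; to be left alone. Origin: centre of its underside.
Mind the look-alikes: they are no part of the job. What is shaped like the tub_medium but pink is not meant. What is shaped like the tub_large but turquoise is not meant.

How it is judged:
By the outcome, as a careful person would: the job done as asked, in the order asked, and still so for the second after the job is handed in, with the robot touching nothing.
It also fails if it takes over 112 s, if anything falls off the work surface, if the arm or the gripper's body presses on something with over 40 N, if the wrist force passes 120 N, or if a joint passes its speed limit or range.

### The arm

A 6-joint arm with a two-finger parallel gripper is mounted at the origin on the work surface. World frame = base frame: x ahead of the robot, y to its left, z up, the work surface at z = 0. Lengths are in mm, angles in rad, forces in N, time in s.
With the tool pointing down it reaches from about 350 to 975 mm from the base axis. Payload 7.1 kg.
Tool frame: the origin (TCP) lies midway between the tips of the shut fingers; the grasp point (between the pads) lies 19 mm behind it (ctrl.hold_point_z is the distance from the TCP to the grasp point, in mm); x points along the fingers, y is the direction in which the jaws open and shut, and the axes are right-handed (so a half turn about x gives the same grasp; the last joint's range is limited). The gripper opens to 88 mm and grips with 3 to 60 N. Pads are 20 mm wide; open, the fingers measure 115 mm over their backs; the gripper's body (75 mm by 178 mm) begins 61 mm behind the grasp point.
Start: joints at [1.272, 0.423, 1.63, -0, 1.089, -0.019], TCP at [172.57, 600.686, 222.675] pointing down, gripper open.
Joint ranges: [-3, 3], [-0.9, 2.11], [0.09, 2.58], [-1.31, 4.45], [0.11, 2.69], [-2.54, 2.54]. Speed limits (rad/s): [2.39, 2.39, 3.01, 3.14, 3.14, 3.14].

### API

Orientations are given as a rotation vector (axis times angle).
In Python, from workcell import ctrl, get_image, calibration gives the robot as it stands.
- The arm moves only by the tool move_arm, never from a script. Its argument "rows" is a list of rows, each a list of 5 numbers: the shift along the world's x, y, z in mm, then the turn about the world's z in rad, then the closure, from -1 (fully open) to 1 (shut). In form: [[tx, ty, tz, roll, jaw], ...]. A call has 1 to 12 rows; each row is the pose to reach, as a shift and turn from the pose measured when the call began; what a row does not reach only later rows make up. A row lasts 1/8 s, in which the tool goes at most 62.5 mm and 10.7 degrees, less where a joint would pass 70% of its speed; a pose out of reach is approached as far as the arm can. A call with a gripper value outside its range is refused whole. The fingers move at their own pace and stop on an object; the grip force is fixed at half the most. Time passes only in rows, so rows that repeat a pose let the fingers close. It gives the time, the measured TCP pose, the force and the opening at its end, in the units of the state.
- ctrl.get_obs(): the state, without advancing time (a new reading comes with each control period).
- get_image(name): name is "side" or "top"; returns the picture (384x512x3 uint8, blue, green, red); there is no depth.
- calibration(name): a dict with "fx", "fy", "cx", "cy" (pixels), "view" (4x4, takes a point from world to camera coordinates). Camera axes: x right, y up, looking along -z (the intrinsics and any distortion apply to the point x, -y, -z); pixel columns grow to the right and rows downward; lengths in mm; the calibration is good to about 2 mm. A picture is of the moment at which its call begins. calibration takes no time and is no camera call.
- ctrl.close_job(): hands the job in, once; it reports no verdict.
The state is a dict: "t": time; "qpos": joint angles; "qvel": joint speeds; "joint_torque": joint torques, N m; "ee_pos": TCP position; "orientation": TCP orientation; "ft_force": force on the tool from outside, world axes, zero at the start; "moment": the same for the moment, N m; "width": finger opening in mm.
Only numpy, scipy, OpenCV 4.12 (cv2) and the standard library are available. Lean on these libraries where they do the work, as an engineer would, in place of code of your own. Each camera call takes 0.05 s, during which the arm holds its last target.

## Working session

There is one attempt and no reset: what is moved stays moved. The work goes in short steps, Python scripts to look and compute and a tool call to move; the robot and the scene stay as the last step left them, time stands still between calls to the robot, and variables do not carry over. Pictures are saved under pics/ and viewed, and the job is handed in when it is done.

Besides the shell and the picture viewer there is one more tool, called after "Call:" as a command line: name --pt "numbers of a row" for each row, then --argument value for the rest. move_arm: Moves the arm, as the interface text tells. Its arguments: {"type":"object","properties":{"rows":{"type":"array"}},"required":["rows"]}

```bash
ls; mkdir -p pics; python3 - <<'E'
from workcell import ctrl,get_image,calibration
import cv2,numpy as np
for n in("side","top"):
    im=get_image(n);cv2.imwrite(f"pics/{n}0.png",im)
    c=calibration(n);print(n,{k:(np.round(v,4).tolist()) for k,v in c.items()})
print(ctrl.get_obs())
E
```

```text
pics
side {'fx': 381.6689, 'fy': 381.6689, 'cx': 248.052, 'cy': 188.9248, 'view': [[0.8726, -0.4878, 0.0255, -484.4638], [0.2493, 0.4897, 0.8355, -234.8317], [-0.42, -0.7227, 0.5489, -812.8913], [0.0, 0.0, 0.0, 1.0]]}
top {'fx': 388.1036, 'fy': 388.1036, 'cx': 258.6884, 'cy': 195.7913, 'view': [[0.0071, -1.0, 0.005, -6.8286], [0.987, 0.0078, 0.1604, -592.2746], [-0.1604, 0.0038, 0.987, -994.8251], [0.0, 0.0, 0.0, 1.0]]}
{'t': 0.1, 'qpos': array([ 1.27205102e+00,  4.23763440e-01,  1.63061838e+00,  4.89316947e-05,
        1.08858793e+00, -1.90117035e-02]), 'qvel': array([-0.00075586, -0.00193308, -0.0014547 ,  0.0020518 ,  0.00052964,
        0.00023186]), 'joint_torque': array([ 3.58262541e-04, -5.45621395e+01, -2.74326378e+01,  6.46310672e-02,
        1.86485524e-02,  4.01049300e-07]), 'ee_pos': array([172.38289687, 600.23134859, 221.97815301]), 'orientation': array([ 0.21853302,  1.55987962, -0.22066391]), 'ft_force': array([ 0.24385402, -0.55848071,  0.11982375]), 'moment': array([ 0.07124425, -0.05257199, -0.03519838]), 'width': 87.77564488990598}
```

View pics/side0.png

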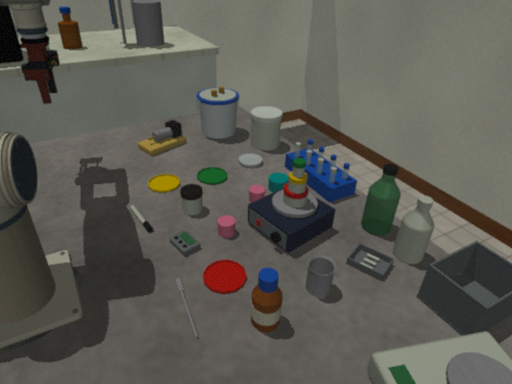

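View pics/top0.png

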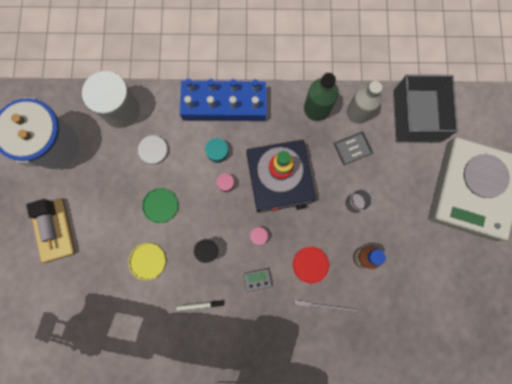

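```bash
cat > h.py <<'E'
from workcell import ctrl,get_image,calibration
import cv2,numpy as np
from scipy.spatial.transform import Rotation as R
C={n:calibration(n) for n in("side","top")}
def proj(n,p):
    c=C[n];q=np.array(c["view"])@np.r_[p,1];return np.array([c["cx"]+c["fx"]*q[0]/-q[2],c["cy"]-c["fy"]*q[1]/-q[2]])
def ray(n,uv,z):
    c=C[n];V=np.array(c["view"]);d=np.array([(uv[0]-c["cx"])/c["fx"],-(uv[1]-c["cy"])/c["fy"],-1.])
    o=-V[:3,:3].T@V[:3,3];d=V[:3,:3].T@d;return o+d*(z-o[2])/d[2]
HUE={"green":(50,80),"yellow":(22,35),"red":None,"blue":(108,125),"teal":(81,97),"brown":(5,16)}
def mask(im,col,s=110,v=50):
    h=cv2.cvtColor(im,cv2.COLOR_BGR2HSV);H=h[...,0]
    if col=="red": m=(H<6)|(H>174)
    else: a,b=HUE[col];m=(H>=a)&(H<=b)
    return (m&(h[...,1]>s)&(h[...,2]>v)).astype(np.uint8)*255
def blobs(im,col,mn=15,**k):
    n,l,st,ce=cv2.connectedComponentsWithStats(mask(im,col,**k))
    return [(st[i].tolist(),ce[i].round(1).tolist()) for i in range(1,n) if st[i][4]>=mn],l
def circ(n,im,col,near,z,**k):
    "centre+radius by plane-cast contour of blob nearest"
    m=mask(im,col,**k);cs,_=cv2.findContours(m,cv2.RETR_EXTERNAL,cv2.CHAIN_APPROX_NONE)
    cs=[c for c in cs if cv2.contourArea(c)>15]
    c=min(cs,key=lambda c:np.linalg.norm(c[:,0].mean(0)-near))
    P=np.array([ray(n,p,z)[:2] for p in c[:,0]]).astype(np.float32)
    e=cv2.fitEllipse(P);(x,y),r=cv2.minEnclosingCircle(P)
    return np.round(e[0],1).tolist(),np.round(e[1],1).tolist(),[round(x,1),round(y,1),round(r,1)]
def st():
    o=ctrl.get_obs();M=R.from_rotvec(o["orientation"]).as_matrix()
    print("t",o["t"],"pos",o["ee_pos"].round(1),"x",M[:,0].round(3),"y",M[:,1].round(3),"F",o["ft_force"].round(1),"w",round(o["width"],1));return o,M
E
python3 - <<'E'
from h import *
st()
for n in C:
    im=cv2.imread(f"pics/{n}0.png")
    for col in HUE: print(n,col,blobs(im,col)[0])
    
im=cv2.imread("pics/top0.png")
print("dg",circ("top",im,"green",(160,205),8));print("dy",circ("top",im,"yellow",(147,261),8));print("dr",circ("top",im,"red",(311,265),8))
print("small",circ("top",im,"green",(284,158),202))
print("cap",circ("top",im,"blue",(378,258),132))
im=cv2.imread("pics/side0.png")
print("dg",circ("side",im,"green",(212,176),8));print("dy",circ("side",im,"yellow",(164,183),8));print("dr",circ("side",im,"red",(225,276),8))
a=cv2.resize(cv2.imread("pics/top0.png")[110:280,230:400],None,fx=3.5,fy=3.5,interpolation=2);cv2.imwrite("pics/c1.png",a)
a=cv2.resize(im[150:340,230:350],None,fx=3,fy=3,interpolation=2);cv2.imwrite("pics/c2.png",a)
E
```

```text
t 0.1 pos [172.4 600.2 222. ] x [-0.    -0.001 -1.   ] y [ 0.276  0.961 -0.001] F [ 0.2 -0.6  0.1] w 87.8
side green [([293, 158, 13, 10, 101], [299.1, 162.6]), ([197, 168, 30, 16, 388], [211.8, 175.4]), ([370, 216, 20, 19, 136], [379.7, 226.4]), ([180, 233, 14, 11, 73], [186.8, 238.2]), ([390, 366, 25, 18, 278], [401.6, 375.1])]
side yellow [([138, 135, 48, 20, 405], [159.8, 144.3]), ([289, 172, 18, 13, 147], [297.3, 178.8]), ([148, 174, 32, 19, 490], [163.6, 182.8])]
side red [([283, 183, 25, 16, 173], [294.1, 192.7]), ([256, 219, 5, 8, 30], [258.1, 222.2]), ([203, 259, 44, 35, 1193], [224.3, 276.1])]
side blue [([59, 7, 11, 7, 54], [64.3, 9.5]), ([197, 91, 42, 14, 176], [217.5, 100.3]), ([308, 139, 5, 6, 25], [310.0, 141.4]), ([319, 147, 5, 5, 23], [321.0, 148.8]), ([299, 149, 8, 11, 60], [302.7, 153.5]), ([305, 151, 51, 51, 1305], [328.4, 180.3]), ([285, 152, 11, 19, 127], [289.5, 160.2]), ([331, 155, 5, 5, 23], [333.0, 157.0]), ([344, 163, 5, 6, 25], [346.0, 165.6]), ([259, 268, 19, 24, 406], [267.8, 279.4])]
side teal [([269, 173, 19, 20, 286], [277.0, 181.1])]
side brown [([58
[... 545 characters left out ...]
, 100.3]), ([0, 99, 58, 61, 515], [36.4, 133.2]), ([369, 250, 16, 15, 206], [376.6, 256.9])]
top teal [([206, 139, 22, 22, 391], [216.6, 149.4])]
top brown [([273, 155, 3, 15, 17], [273.6, 161.4]), ([359, 246, 17, 22, 185], [365.6, 256.9])]
dg ([570.4, 271.6], [89.2, 90.6], [570.8, 271.2, 46.9])
dy ([417.6, 299.3], [95.1, 97.3], [417.3, 299.0, 49.9])
dr ([410.9, -144.5], [97.2, 97.8], [410.8, -144.5, 50.3])
small ([657.6, -58.4], [24.5, 26.8], [657.7, -57.8, 14.0])
cap ([431.9, -287.3], [35.0, 38.5], [431.9, -287.0, 20.0])
dg ([569.3, 267.3], [94.9, 96.6], [569.1, 267.9, 50.3])
dy ([416.8, 294.8], [98.3, 106.8], [416.4, 295.7, 55.5])
dr ([410.5, -147.1], [98.3, 104.4], [410.8, -147.2, 53.4])
```

View pics/c1.png

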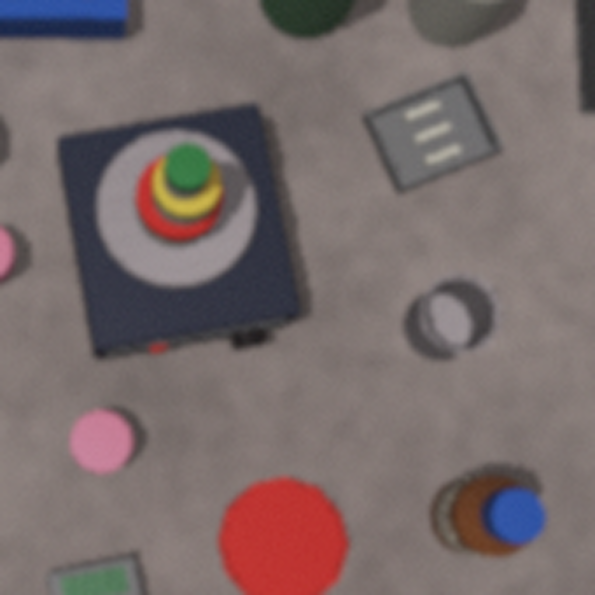

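View pics/c2.png

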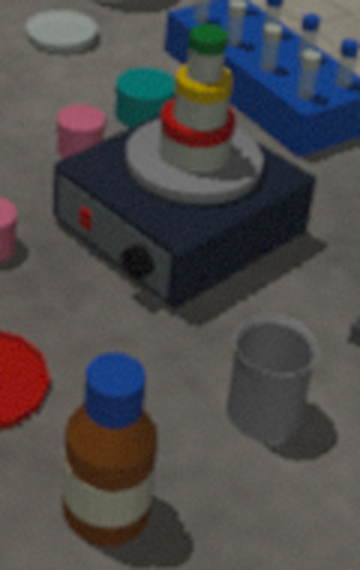

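```bash
python3 - <<'E'
from h import *
for n in C:
    V=np.array(C[n]["view"]);print(n,(-V[:3,:3].T@V[:3,3]).round(0))
    for nm,p,r,z0,z1 in(("small",(657.6,-58.4),16,188,202),("cap",(431.9,-287.2),19,102,132)):
        q=np.array([proj(n,(p[0]+r*np.cos(a),p[1]+r*np.sin(a),z)) for a in np.arange(0,6.3,.1) for z in (z0,z1)])
        print(n,nm,"proj bbox",q.min(0).round(1),q.max(0).round(1), "top c",proj(n,(*p,z1)).round(1))
im=cv2.imread("pics/top0.png")
for col,near,z in(("green",(284,158),202),("yellow",(283,166),162),("red",(277,171),122)):
    for s,v in((90,40),(60,30),(130,60)):
        m=mask(im,col,s,v);n,l,stt,ce=cv2.connectedComponentsWithStats(m)
        k=min((i for i in range(1,n) if stt[i][4]>20),key=lambda i:np.hypot(*(ce[i]-near)));print(col,s,v,stt[k])
ims=cv2.imread("pics/side0.png")
for s,v in((90,40),(60,30)):
  print(circ("top",im,"green",(284,158),202,s=s,v=v))
  print([b for b in blobs(ims,"green",s=s,v=v)[0] if 285<b[1][0]<310])
# plate: bright, low saturation within the stirrer box, top view
h=cv2.cvtColor(im,cv2.COLOR_BGR2HSV);print(h[180:200:4,262:300:6].tolist())
E
```

```text
side [ 140. -709.  655.]
side small proj bbox [291.2 157.5] [304.8 168.9] top c [298.2 160.7]
side cap proj bbox [256.5 265.8] [277.4 292. ] top c [267.2 273.1]
top [ 425.    2. 1077.]
top small proj bbox [276.2 150.9] [290.2 165.7] top c [283.4 157.6]
top cap proj bbox [365.3 248.9] [384.5 264.8] top c [376.6 256.8]
green 90 40 [278 152  12  12 119]
green 60 30 [278 151  12  14 133]
green 130 60 [279 153  10  10  82]
yellow 90 40 [274 155  19  18 139]
yellow 60 30 [274 155  19  18 144]
yellow 130 60 [274 156  19  16 116]
red 90 40 [269 156  25  23 172]
red 60 30 [268 154  26  25 197]
red 130 60 [269 156  24  23 146]
([657.7, -58.1], [26.3, 27.7], [657.5, -57.7, 14.5])
[([293, 158, 13, 10, 103], [299.0, 162.7])]
([658.0, -58.2], [26.2, 31.4], [657.8, -58.6, 15.9])
[([293, 158, 13, 11, 107], [298.9, 162.9])]
[[[173, 14, 147], [173, 13, 153], [173, 13, 152], [0, 13, 121], [171, 12, 147], [173, 13, 154], [168, 17, 150]], [[128, 26, 80], [170, 15, 153], [169, 13, 156], [169, 13, 157], [173, 15, 155], [169, 13, 156], [127, 30, 76]], [[120, 55, 70], [155, 14, 108], [171, 17, 154], [167, 15, 157], [173, 15, 155], [155, 15, 105], [113, 65, 67]], [[116, 58, 70], [117, 66, 70], [120, 31, 73], [135, 24, 84], [120, 39, 72], [116, 56, 68], [115, 65, 67]], [[116, 55, 70], [114, 58, 70], [118, 57, 67], [116, 59, 69], [116, 60, 68], [116, 63, 69], [115, 66, 70]]]
```

Call:
move_arm --pt "40 -54 30 0.05 -1" --pt "80 -108 38 0.1 -1" --pt "120 -162 38 0.15 -1" --pt "160 -217 38 0.2 -1" --pt "200 -271 38 0.25 -1" --pt "240 -325 38 0.279 -1" --pt "280 -379 38 0.279 -1" --pt "320 -433 38 0.279 -1" --pt "360 -487 38 0.279 -1" --pt "400 -541 38 0.279 -1" --pt "440 -595 38 0.279 -1" --pt "470 -640 38 0.279 -1"

```text
t: 1.6
ee_pos: [614.3, -0.5, 259.7]
orientation: [-0.0, 1.571, -0.002]
ft_force: [1.2, 0.6, 0.1]
width: 87.5
```

```bash
python3 - <<'E'
from h import *
o,M=st()
for n in C:
    im=get_image(n);cv2.imwrite(f"pics/{n}1.png",im)
st();print(proj("side",o["ee_pos"]),proj("top",o["ee_pos"]))
E
```

```text
t 1.6 pos [ 6.143e+02 -5.000e-01  2.597e+02] x [-0.    -0.001 -1.   ] y [ 0.001  1.    -0.001] F [1.2 0.6 0.1] w 87.5
t 1.7 pos [616.1  -3.3 259.4] x [ 0.001 -0.003 -1.   ] y [ 0.005  1.    -0.003] F [ 0.1  1.  -0.6] w 87.7
[272.06932495 133.38174138] [258.3790212  169.98035349]
```

View pics/side1.png

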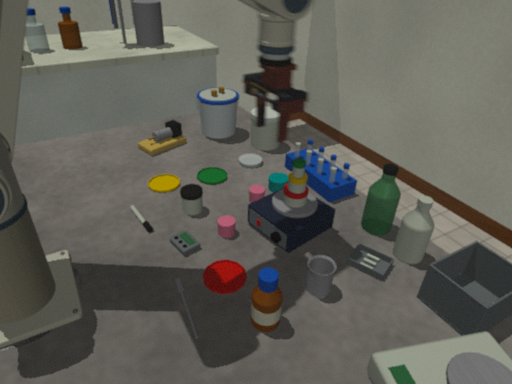

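View pics/top1.png

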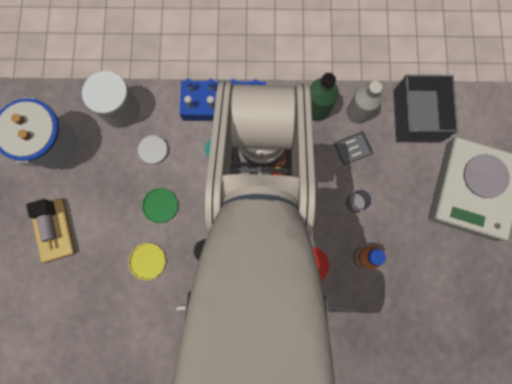

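Call:
move_arm --pt "43 -57 0 0 -1" --pt "43 -57 -15 0 -1" --pt "43 -57 -29 0 -1" --pt "43 -57 -29 0 -1" --pt "43 -57 -29 0 -1"

```text
t: 2.33
ee_pos: [658.5, -59.1, 230.6]
orientation: [0.001, 1.57, -0.005]
ft_force: [-0.5, 0.6, 0.5]
width: 87.6
```

```bash
python3 - <<'E'
from h import *
o,M=st()
im=get_image("side");cv2.imwrite(f"pics/side2.png",im)
p=o["ee_pos"];y=M[:,1]
for d in(-44,0,44):print(d,proj("side",p+y*d).round(1))
cv2.imwrite("pics/side2c.png",cv2.resize(im[90:240,230:370],None,fx=4,fy=4,interpolation=2))
E
```

```text
t 2.325 pos [658.5 -59.1 230.6] x [ 0.001 -0.002 -1.   ] y [ 0.004  1.    -0.002] F [-0.5  0.6  0.5] w 87.6
-44 [310.8 158.2]
0 [299.8 150.3]
44 [289.5 143. ]
```

View pics/side2c.png

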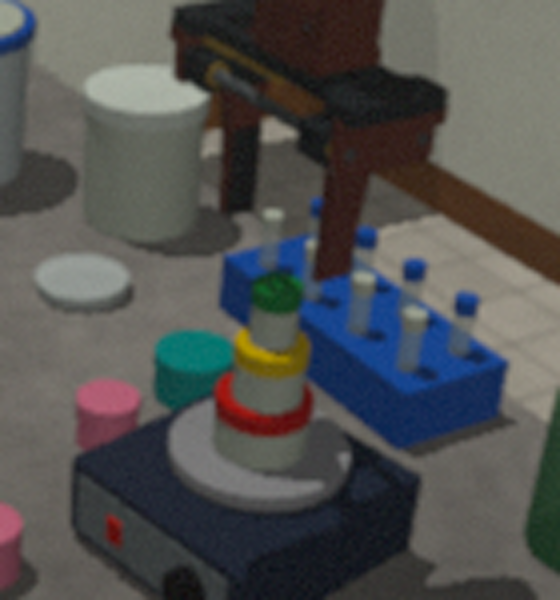

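Call:
move_arm --pt "0 0.5 -20 0 -1" --pt "0 0.5 -40 0 -1" --pt "0 0.5 -53 0 -1" --pt "0 0.5 -60 0 -1" --pt "0 0.5 -60 0 -1" --pt "0 0.5 -60 0 -1"

```text
t: 3.12
ee_pos: [659.3, -58.8, 171.5]
orientation: [0.001, 1.568, -0.005]
ft_force: [-0.1, 0.9, -0.2]
width: 87.7
```

```bash
python3 - <<'E'
from h import *
o,M=st()
im=get_image("side")
cv2.imwrite("pics/side3c.png",cv2.resize(im[110:240,240:360],None,fx=4.5,fy=4.5,interpolation=2))
E
```

```text
t 3.125 pos [659.3 -58.8 171.5] x [ 0.002 -0.003 -1.   ] y [ 0.004  1.    -0.003] F [-0.1  0.9 -0.2] w 87.7
```

View pics/side3c.png

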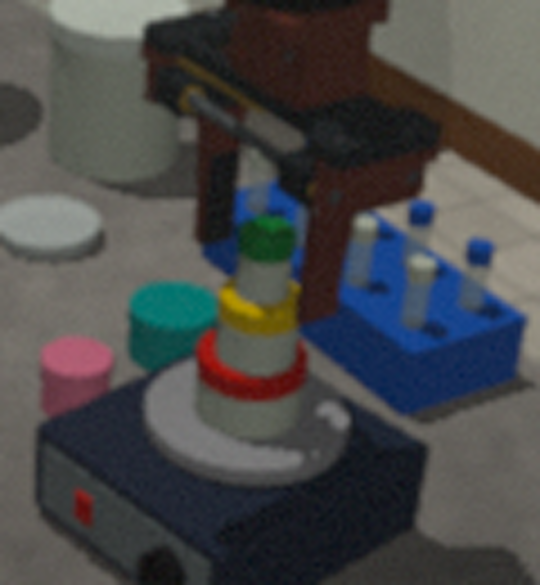

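Call:
move_arm --pt "0 0 0 0 -0.3" --pt "0 0 0 0 0" --pt "0 0 0 0 0.12" --pt "0 0 0 0 0.2" --pt "0 0 0 0 0.3" --pt "0 0 0 0 1" --pt "0 0 0 0 1" --pt "0 0 0 0 1"

```text
t: 4.18
ee_pos: [659.3, -58.8, 171.6]
orientation: [0.001, 1.568, -0.005]
ft_force: [0.3, 1.3, -0.2]
width: 31.4
```

```bash
python3 - <<'E'
from h import *
o,M=st()
im=get_image("side")
cv2.imwrite("pics/side4c.png",cv2.resize(im[110:240,240:360],None,fx=4.5,fy=4.5,interpolation=2))
E
```

```text
t 4.175 pos [659.3 -58.8 171.6] x [ 0.003 -0.003 -1.   ] y [ 0.004  1.    -0.003] F [ 0.3  1.3 -0.2] w 31.4
```

View pics/side4c.png

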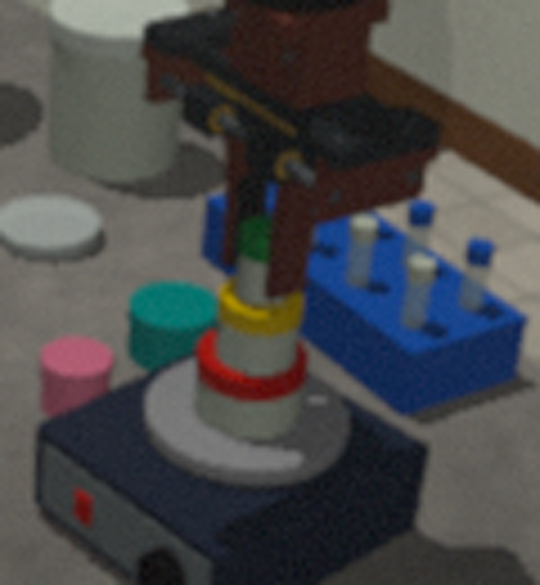

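Call:
move_arm --pt "0 0 10 0 1" --pt "0 0 30 0 1" --pt "0 0 50 0 1" --pt "-4 15 60 0 1" --pt "-13 50 60 0 1" --pt "-25 93 60 0 1" --pt "-38 140 60 0 1" --pt "-51 190 60 0 1" --pt "-64 238 60 0 1" --pt "-76 282 50 0 1" --pt "-85 315 20 0 1" --pt "-89 329 -20 0 1"

```text
t: 5.72
ee_pos: [569.8, 273.3, 152.5]
orientation: [0.001, 1.565, -0.002]
ft_force: [0.2, 0.3, -0.7]
width: 31.4
```

Call:
move_arm --pt "-2 7 -40 0 1" --pt "-2 7 -70 0 1" --pt "-2 7 -70 0 1" --pt "-2 7 -70 0 1"

```text
t: 6.22
ee_pos: [568.4, 281.0, 83.9]
orientation: [0.001, 1.564, -0.001]
ft_force: [1.2, 0.5, 0.4]
width: 31.5
```

```bash
python3 - <<'E'
from h import *
o,M=st()
for n in C:
    im=get_image(n);cv2.imwrite(f"pics/{n}5.png",im)
    u,v=proj(n,o["ee_pos"]).astype(int);print(u,v)
    a=im[max(v-60,0):v+60,max(u-70,0):u+70];cv2.imwrite(f"pics/{n}5c.png",cv2.resize(a,None,fx=3.5,fy=3.5,interpolation=2))
E
python3 -c "
import cv2,numpy as np
a=cv2.imread('pics/side5c.png');b=cv2.imread('pics/top5.png');b=cv2.resize(b,(490,420));cv2.imwrite('pics/m5.png',cv2.resize(np.hstack([a[:420],b]),(800,343)))"
```

```text
t 6.225 pos [568.4 281.   83.9] x [ 0.007 -0.    -1.   ] y [ 0.002  1.    -0.   ] F [1.2 0.5 0.4] w 31.5
209 152
148 201
```

View pics/m5.png

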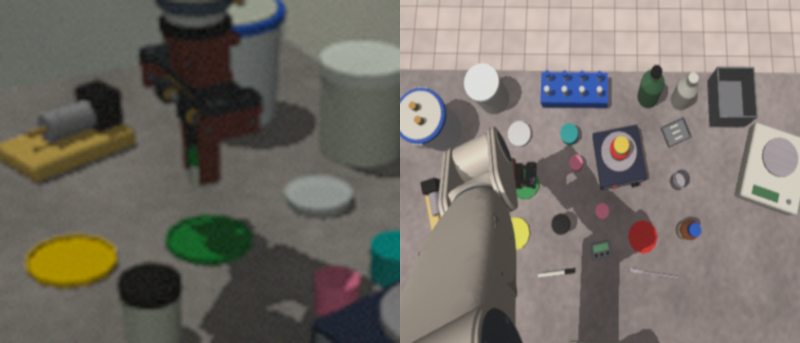

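Call:
move_arm --pt "2 -10.5 -10 0 1" --pt "2 -10.5 -30 0 1" --pt "2 -10.5 -48 0 1" --pt "2 -10.5 -58 0 1" --pt "2 -10.5 -58 0 1" --pt "2 -10.5 -58 0 1"

```text
t: 7.08
ee_pos: [571.1, 270.6, 26.5]
orientation: [0.002, 1.562, -0.001]
ft_force: [-0.3, -0.5, -0.6]
width: 31.3
```

```bash
python3 - <<'E'
from h import *
o,M=st()
n="side";im=get_image(n);cv2.imwrite(f"pics/{n}6.png",im)
u,v=proj(n,o["ee_pos"]).astype(int);print(u,v)
a=im[v-40:v+30,u-45:u+45];cv2.imwrite(f"pics/{n}6c.png",cv2.resize(a,None,fx=6,fy=6,interpolation=2))
E
```

```text
t 7.075 pos [571.1 270.6  26.5] x [ 0.008  0.    -1.   ] y [0.002 1.    0.001] F [-0.3 -0.5 -0.6] w 31.3
211 169
```

View pics/side6c.png

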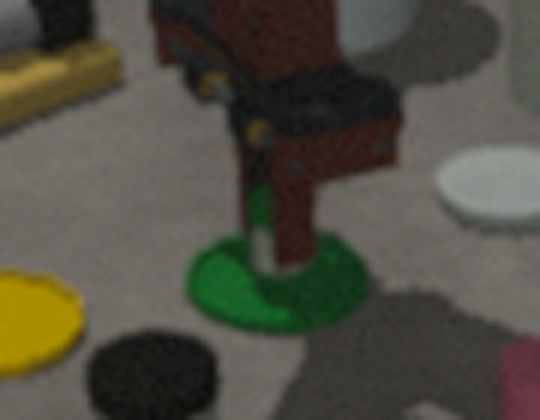

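Call:
move_arm --pt "-0.5 0 -5 0 1" --pt "-0.5 0 -9 0 1" --pt "-0.5 0 -11 0 1" --pt "-0.5 0 -12 0 1" --pt "-0.5 0 -12.5 0 1" --pt "-0.5 0 -12.5 0 1"

```text
t: 7.88
ee_pos: [570.8, 270.7, 14.3]
orientation: [0.002, 1.562, -0.001]
ft_force: [-0.9, 0.1, 0.4]
width: 31.5
```

Call:
move_arm --pt "0 0 -0.7 0 1" --pt "0 0 -1.2 0 1" --pt "0 0 -1.2 0 1"

```text
t: 8.25
ee_pos: [571.0, 270.7, 13.6]
orientation: [0.002, 1.562, -0.001]
ft_force: [-1.2, -0.9, 4.7]
width: 31.5
```

Touching (4.7 N upward). Open gradually, then retreat.

Call:
move_arm --pt "0 0 0 0 0.2" --pt "0 0 0 0 0.1" --pt "0 0 0 0 0" --pt "0 0 0 0 -0.1" --pt "0 0 10 0 -0.1" --pt "0 0 35 0 -0.2" --pt "0 0 70 0 -0.5" --pt "0 0 110 0 -1" --pt "10 -35 150 0 -1" --pt "20 -75 190 0 -1" --pt "20 -110 200 0 -1" --pt "20 -110 200 0 -1"

```text
t: 9.75
ee_pos: [591.6, 158.9, 215.6]
orientation: [0.005, 1.559, -0.003]
ft_force: [0.1, 0.4, -0.6]
width: 87.8
```

```bash
python3 - <<'E'
from h import *
o,M=st()
for n in C:
    im=get_image(n);cv2.imwrite(f"pics/{n}7.png",im)
S=cv2.imread("pics/side7.png");T=cv2.imread("pics/top7.png")
for n,im,ne in(("top",T,(160,205)),("side",S,(212,176))):
    print([b for b in blobs(im,"green")[0]])
    print([b for b in blobs(im,"yellow")[0]]);print([b for b in blobs(im,"red")[0]])
print("dish centre proj",proj("top",(570.5,270.7,8)),proj("side",(570.5,270.7,8)))
print("tubtop at tcp",proj("top",(571,270.7,44)),proj("side",(571,270.7,44)))
a=cv2.resize(S[120:220,150:270],(480,400),interpolation=2);b=cv2.resize(T[170:240,120:204],(480,400),interpolation=2)
cv2.imwrite("pics/m7.png",cv2.resize(np.hstack([a,b]),(800,333)))
E
```

```text
t 9.75 pos [591.6 158.9 215.6] x [ 0.012  0.001 -1.   ] y [0.005 1.    0.001] F [ 0.1  0.4 -0.6] w 87.8
[]
[([274, 153, 20, 20, 300], [283.0, 162.1])]
[([269, 155, 24, 24, 152], [277.8, 171.3]), ([292, 246, 38, 38, 1078], [310.4, 264.7])]
[([197, 164, 30, 20, 347], [211.8, 174.8]), ([363, 217, 10, 15, 52], [368.2, 223.5]), ([371, 219, 20, 16, 132], [379.7, 227.5]), ([180, 233, 15, 11, 75], [187.0, 238.4]), ([390, 366, 25, 18, 282], [401.5, 375.0])]
[([138, 136, 48, 19, 416], [160.0, 144.1]), ([289, 171, 19, 14, 222], [297.6, 177.2]), ([148, 174, 32, 19, 491], [163.6, 182.8])]
[([284, 184, 24, 15, 165], [294.5, 193.1]), ([256, 219, 5, 8, 26], [258.2, 222.4]), ([203, 259, 44, 36, 1213], [224.2, 276.3])]
dish centre proj [160.2037701  205.07498477] [211.69392016 174.61690772]
tubtop at tcp [156.92119724 203.05620748] [211.53551931 164.97206779]
```

View pics/m7.png

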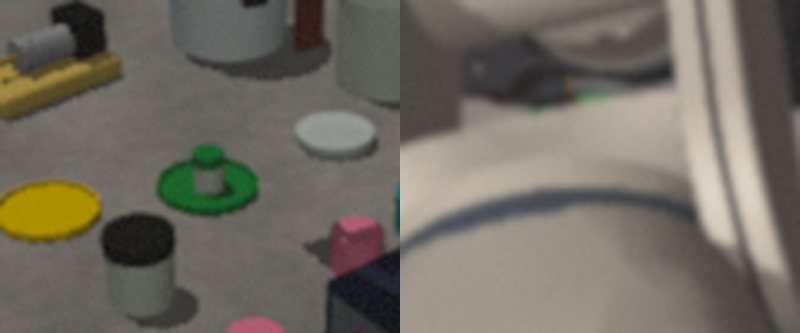

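View pics/top7.png

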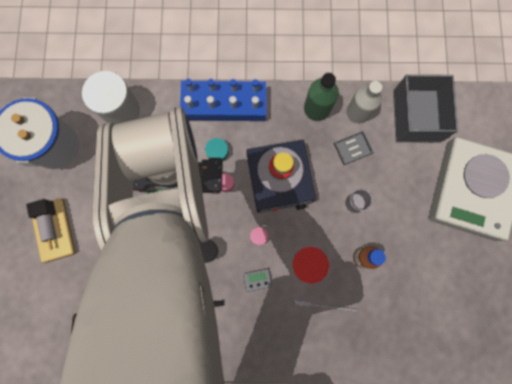

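```bash
cat >> h.py <<'E'
def bbox(n,p,r,z0,z1):
    q=np.array([proj(n,(p[0]+r*np.cos(a),p[1]+r*np.sin(a),z)) for a in np.arange(0,6.3,.05) for z in (z0,z1)])
    return np.r_[q.min(0),q.max(0)].round(1)
E
python3 - <<'E'
from h import *
S=cv2.imread("pics/side7.png");T=cv2.imread("pics/top7.png")
for s in(60,90,110,130):
    print(circ("top",T,"yellow",(283,162),162,s=s),[b for b in blobs(T,"yellow",s=s)[0]if 270<b[1][0]<300])
    print([b for b in blobs(S,"yellow",s=s)[0]if 270<b[1][0]<320])
for p in((657,-56),(658,-57.5),(660,-58)):print(p,bbox("top",p,24,148,162),bbox("side",p,24,148,162))
E
```

```text
([656.8, -60.3], [44.6, 48.7], [656.8, -60.1, 25.1]) [([274, 153, 20, 20, 308], [283.0, 162.2])]
[([288, 170, 20, 15, 239], [297.5, 177.1])]
([656.8, -60.3], [44.6, 48.7], [656.8, -60.1, 25.1]) [([274, 153, 20, 20, 308], [283.0, 162.2])]
[([289, 170, 19, 15, 229], [297.5, 177.1])]
([657.0, -60.3], [44.5, 47.4], [656.5, -60.4, 24.3]) [([274, 153, 20, 20, 300], [283.0, 162.1])]
[([289, 171, 19, 14, 222], [297.6, 177.2])]
([656.7, -60.0], [44.3, 45.4], [656.4, -60.2, 23.7]) [([274, 153, 19, 19, 287], [282.9, 162.2])]
[([289, 171, 19, 14, 215], [297.5, 177.1])]
(657, -56) [271.1 152.5 291.1 173. ] [285.9 169.4 305.5 184.1]
(658, -57.5) [271.7 152.1 291.8 172.6] [286.5 169.6 306.2 184.3]
(660, -58) [272.  151.3 292.  171.8] [287.3 169.5 306.9 184.2]
```

Call:
move_arm --pt "12 -40 0 0 -1" --pt "25 -82 0 0 -1" --pt "38 -125 0 0 -1" --pt "51 -170 0 0 -1" --pt "61 -205 0 0 -1" --pt "66 -220 0 0 -1" --pt "66 -220 -5 0 -1" --pt "66 -220 -25 0 -1" --pt "66 -220 -45 0 -1" --pt "66 -220 -50 0 -1" --pt "66 -220 -50 0 -1" --pt "66 -220 -50 0 -1"

```text
t: 11.35
ee_pos: [657.3, -59.1, 164.5]
orientation: [0.003, 1.56, -0.001]
ft_force: [0.1, 1.1, 1.1]
width: 87.9
```

Call:
move_arm --pt "0.5 -1.9 -4 0 -1" --pt "0.5 -1.9 -16 0 -1" --pt "0.5 -1.9 -27 0 -1" --pt "0.5 -1.9 -33 0 -1" --pt "0.5 -1.9 -33 0 -1" --pt "0.5 -1.9 -33 0 -1"

```text
t: 12.1
ee_pos: [658.0, -61.0, 131.6]
orientation: [0.003, 1.56, -0.001]
ft_force: [-0.1, -0.2, -0.0]
width: 88.0
```

```bash
python3 - <<'E'
from h import *
o,M=st()
im=get_image("side")
cv2.imwrite("pics/side8c.png",cv2.resize(im[110:240,240:360],None,fx=4.5,fy=4.5,interpolation=2))
E
```

```text
t 12.1 pos [658.  -61.  131.6] x [ 0.011  0.001 -1.   ] y [0.003 1.    0.001] F [-0.1 -0.2 -0. ] w 88.0
```

View pics/side8c.png

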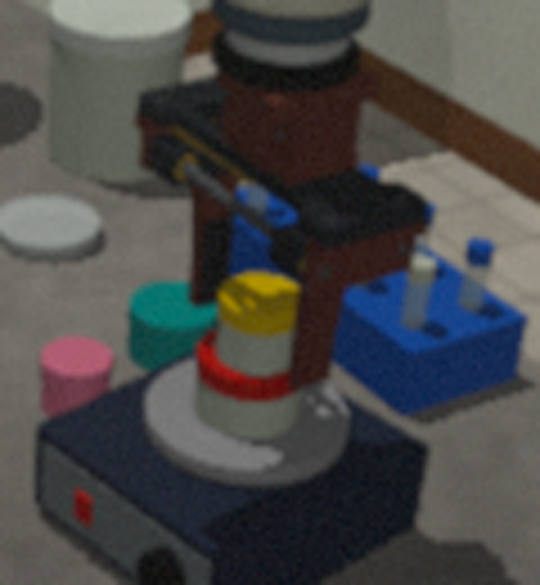

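Call:
move_arm --pt "0 0 0 0 -0.4" --pt "0 0 0 0 -0.2" --pt "0 0 0 0 -0.14" --pt "0 0 0 0 -0.08" --pt "0 0 0 0 0" --pt "0 0 0 0 1" --pt "0 0 0 0 1" --pt "0 0 0 0 1"

```text
t: 13.15
ee_pos: [658.1, -61.1, 131.8]
orientation: [0.003, 1.56, -0.001]
ft_force: [0.1, 0.6, 0.2]
width: 47.6
```

Call:
move_arm --pt "0 0 10 0 1" --pt "0 0 30 0 1" --pt "-5 7 50 0 1" --pt "-20 30 60 0 1" --pt "-45 67 60 0 1" --pt "-75 112 60 0 1" --pt "-105 157 60 0 1" --pt "-135 202 60 0 1" --pt "-165 247 60 0 1" --pt "-195 292 60 0 1" --pt "-220 330 50 0 1" --pt "-235 351 35 0 1"

```text
t: 14.65
ee_pos: [420.4, 292.2, 167.6]
orientation: [0.002, 1.559, 0.002]
ft_force: [0.5, 0.6, -0.3]
width: 47.7
```

Call:
move_arm --pt "0 0 0 0 1" --pt "0 0 0 0 1"

```text
t: 14.9
ee_pos: [419.9, 292.4, 168.3]
orientation: [0.001, 1.558, 0.003]
ft_force: [0.1, -0.7, 0.2]
width: 47.5
```

Call:
move_arm --pt "-2.4 5.6 -20 0 1" --pt "-2.4 5.6 -50 0 1" --pt "-2.4 5.6 -85 0 1" --pt "-2.4 5.6 -115 0 1" --pt "-2.4 5.6 -135 0 1" --pt "-2.4 5.6 -144 0 1" --pt "-2.4 5.6 -144 0 1" --pt "-2.4 5.6 -144 0 1"

```text
t: 15.9
ee_pos: [418.2, 298.2, 25.2]
orientation: [0.002, 1.557, 0.003]
ft_force: [-0.4, 0.1, -0.1]
width: 47.7
```

```bash
python3 - <<'E'
from h import *
o,M=st()
n="side";im=get_image(n)
u,v=proj(n,o["ee_pos"]).astype(int);print(u,v)
a=im[v-40:v+30,u-45:u+45];cv2.imwrite(f"pics/{n}9c.png",cv2.resize(a,None,fx=6,fy=6,interpolation=2))
E
```

```text
t 15.9 pos [418.2 298.2  25.2] x [ 0.014  0.003 -1.   ] y [-0.001  1.     0.003] F [-0.4  0.1 -0.1] w 47.7
163 177
```

View pics/side9c.png

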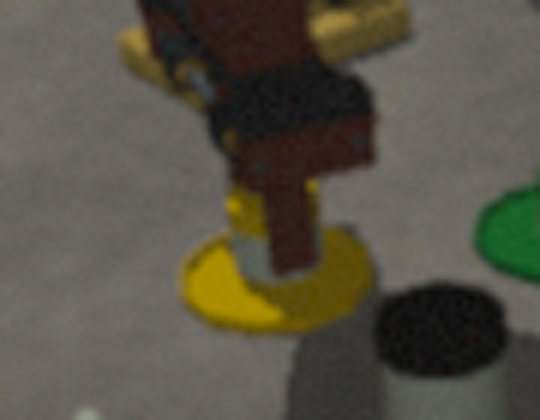

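Call:
move_arm --pt "-0.5 0 -4 0 1" --pt "-0.5 0 -8 0 1" --pt "-0.5 0 -10.5 0 1" --pt "-0.5 0 -11.5 0 1" --pt "-0.5 0 -12 0 1" --pt "-0.5 0 -12 0 1"

```text
t: 16.7
ee_pos: [417.5, 298.2, 13.8]
orientation: [0.002, 1.557, 0.003]
ft_force: [-2.2, -1.7, 9.4]
width: 48.0
```

Contact (9 N). Release and retreat toward the centre.

Call:
move_arm --pt "0 0 0 0 -0.1" --pt "0 0 0 0 -0.2" --pt "0 0 0 0 -0.3" --pt "0 0 0 0 -0.45" --pt "0 0 10 0 -0.45" --pt "0 0 35 0 -0.5" --pt "0 0 70 0 -0.7" --pt "0 0 110 0 -1" --pt "30 -45 145 0 -1" --pt "60 -90 155 0 -1" --pt "90 -135 155 0 -1" --pt "120 -180 155 0 -1"

```text
t: 18.2
ee_pos: [538.5, 116.7, 170.0]
orientation: [0.002, 1.556, 0.004]
ft_force: [0.2, 0.9, -0.4]
width: 87.8
```

```bash
python3 - <<'E'
from h import *
o,M=st()
for n in C:
    im=get_image(n);cv2.imwrite(f"pics/{n}10.png",im)
S=cv2.imread("pics/side10.png");T=cv2.imread("pics/top10.png")
print([b for b in blobs(S,"yellow")[0]],[b for b in blobs(T,"yellow")[0]])
for s in(60,90,110,130):
    print([b for b in blobs(T,"red",s=s)[0]if 260<b[1][0]<300],[b for b in blobs(S,"red",s=s)[0]if 270<b[1][0]<320])
    print(circ("top",T,"red",(280,168),122,s=s))
for p in((657,-56),(657,-60)):print(p,bbox("top",p,32,108,122),bbox("side",p,32,108,122))
a=S[140:210,120:240];b=T[130:220,235:335]
cv2.imwrite("pics/m10.png",np.hstack([cv2.resize(a,(400,233),interpolation=2),cv2.resize(b,(259,233),interpolation=2)]))
E
```

```text
t 18.2 pos [538.5 116.7 170. ] x [ 0.015  0.004 -1.   ] y [-0.001  1.     0.004] F [ 0.2  0.9 -0.4] w 87.8
[([138, 136, 48, 19, 413], [159.8, 144.3]), ([148, 169, 32, 24, 466], [163.4, 181.1])] [([129, 255, 5, 19, 51], [130.9, 264.2])]
[([268, 153, 27, 26, 551], [281.0, 165.7]), ([272, 208, 6, 4, 20], [274.6, 209.4])] [([284, 181, 25, 18, 372], [295.6, 189.6])]
([657.9, -58.0], [65.2, 65.8], [657.7, -57.7, 34.1])
[([269, 154, 26, 25, 512], [281.1, 165.8])] [([284, 181, 25, 18, 364], [295.6, 189.7])]
([657.6, -58.1], [62.4, 63.7], [657.5, -57.9, 33.1])
[([269, 154, 25, 25, 494], [281.0, 165.8])] [([284, 182, 25, 17, 355], [295.6, 189.8])]
([657.5, -57.9], [61.4, 62.4], [657.7, -58.2, 32.2])
[([269, 154, 25, 25, 474], [281.1, 165.9])] [([284, 182, 24, 17, 340], [295.6, 189.9])]
([657.4, -58.1], [60.3, 60.9], [657.2, -58.4, 31.5])
(657, -56) [267.4 153.7 292.9 179.5] [281.6 181.  306.9 199.2]
(657, -60) [269.  153.7 294.5 179.5] [282.4 181.7 307.9 200. ]
```

View pics/m10.png

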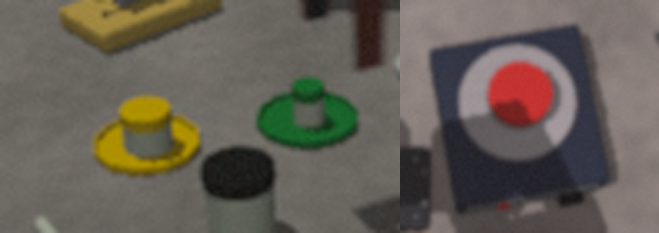

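Call:
move_arm --pt "20 -29 0 0 -1" --pt "45 -66 0 0 -1" --pt "70 -103 0 0 -1" --pt "95 -140 0 0 -1" --pt "112 -165 0 0 -1" --pt "119 -175 0 0 -1" --pt "119 -175 -8 0 -1" --pt "119 -175 -20 0 -1" --pt "119 -175 -25 0 -1" --pt "119 -175 -25 0 -1" --pt "119 -175 -25 0 -1"

```text
t: 19.68
ee_pos: [659.3, -60.0, 145.0]
orientation: [0.005, 1.554, -0.0]
ft_force: [-0.1, -0.5, -0.4]
width: 87.8
```

Call:
move_arm --pt "-1 1 -5 0 -1" --pt "-1 1 -20 0 -1" --pt "-1 1 -36 0 -1" --pt "-1 1 -48 0 -1" --pt "-1 1 -53 0 -1" --pt "-1 1 -53 0 -1" --pt "-1 1 -53 0 -1"

```text
t: 20.55
ee_pos: [658.7, -59.1, 92.4]
orientation: [0.005, 1.553, -0.0]
ft_force: [-0.2, 1.3, -0.2]
width: 88.1
```

```bash
python3 - <<'E'
from h import *
o,M=st()
im=get_image("side")
cv2.imwrite("pics/side11c.png",cv2.resize(im[110:240,240:360],None,fx=4.5,fy=4.5,interpolation=2))
E
```

```text
t 20.55 pos [658.7 -59.1  92.4] x [ 0.017  0.003 -1.   ] y [0.003 1.    0.003] F [-0.2  1.3 -0.2] w 88.1
```

View pics/side11c.png

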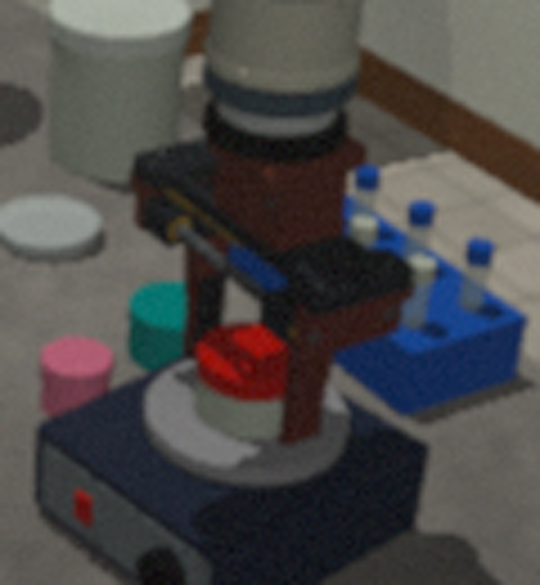

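Call:
move_arm --pt "0 0 0 0 -0.7" --pt "0 0 0 0 -0.55" --pt "0 0 0 0 -0.49" --pt "0 0 0 0 -0.43" --pt "0 0 0 0 -0.3" --pt "0 0 0 0 1" --pt "0 0 0 0 1" --pt "0 0 0 0 1"

```text
t: 21.6
ee_pos: [658.8, -59.0, 92.7]
orientation: [0.005, 1.553, -0.0]
ft_force: [-0.1, 2.3, 3.6]
width: 63.5
```

Call:
move_arm --pt "0 0 10 0 1" --pt "0 0 30 0 1" --pt "-8 -3 50 0 1" --pt "-25 -9 60 0 1" --pt "-55 -19 60 0 1" --pt "-90 -31 60 0 1" --pt "-125 -44 60 0 1" --pt "-160 -56 60 0 1" --pt "-195 -68 60 0 1" --pt "-225 -79 55 0 1" --pt "-242 -85 40 0 1" --pt "-248 -86.5 20 0 1"

```text
t: 23.1
ee_pos: [408.8, -145.8, 113.2]
orientation: [0.005, 1.552, -0.002]
ft_force: [0.2, -0.5, -1.7]
width: 63.6
```

Call:
move_arm --pt "0 0 -5 0 1" --pt "0 0 -5 0 1"

```text
t: 23.35
ee_pos: [408.5, -145.9, 108.6]
orientation: [0.005, 1.552, -0.002]
ft_force: [-0.0, 1.0, -1.5]
width: 63.9
```

Call:
move_arm --pt "2.2 0.4 -15 0 1" --pt "2.2 0.4 -38 0 1" --pt "2.2 0.4 -60 0 1" --pt "2.2 0.4 -76 0 1" --pt "2.2 0.4 -84 0 1" --pt "2.2 0.4 -84 0 1" --pt "2.2 0.4 -84 0 1"

```text
t: 24.22
ee_pos: [411.1, -145.5, 24.9]
orientation: [0.005, 1.551, -0.002]
ft_force: [-0.1, 0.2, 0.2]
width: 63.8
```

```bash
python3 - <<'E'
from h import *
o,M=st()
n="side";im=get_image(n)
u,v=proj(n,o["ee_pos"]).astype(int);print(u,v)
a=im[v-60:v+60,u-65:u+75];cv2.imwrite(f"pics/{n}12c.png",cv2.resize(a,None,fx=4,fy=4,interpolation=2))
E
```

```text
t 24.225 pos [ 411.1 -145.5   24.9] x [ 0.019  0.002 -1.   ] y [0.004 1.    0.002] F [-0.1  0.2  0.2] w 63.8
224 269
```

View pics/side12c.png

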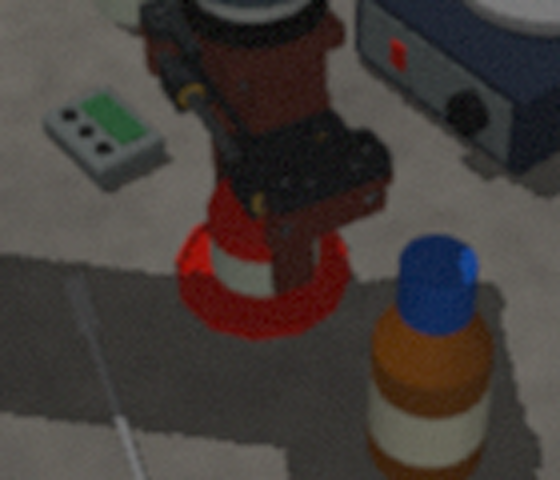

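Call:
move_arm --pt "-0.4 0 -4 0 1" --pt "-0.4 0 -7.5 0 1" --pt "-0.4 0 -9.5 0 1" --pt "-0.4 0 -10.5 0 1" --pt "-0.4 0 -11 0 1" --pt "-0.4 0 -11 0 1"

```text
t: 25.02
ee_pos: [410.7, -145.6, 14.6]
orientation: [0.005, 1.551, -0.002]
ft_force: [-1.4, -0.4, 11.6]
width: 63.3
```

Call:
move_arm --pt "0 0 0 0 -0.5" --pt "0 0 0 0 -0.6" --pt "0 0 0 0 -0.7" --pt "0 0 0 0 -0.75" --pt "0 0 10 0 -0.75" --pt "0 0 35 0 -0.8" --pt "0 0 70 0 -1" --pt "0 0 110 0 -1" --pt "0 50 150 0 -1" --pt "0 110 190 0 -1" --pt "0 170 205 0 -1" --pt "0 230 205 0 -1"

```text
t: 26.52
ee_pos: [411.4, 79.1, 221.8]
orientation: [0.006, 1.547, -0.002]
ft_force: [0.8, 0.1, 0.4]
width: 87.9
```

```bash
python3 - <<'E'
from h import *
o,M=st()
for n in C:
    im=get_image(n);cv2.imwrite(f"pics/{n}13.png",im)
S=cv2.imread("pics/side13.png");T=cv2.imread("pics/top13.png")
# plate: bright low-sat region near stirrer
for n,im,box in(("top",T,(240,135,325,215)),("side",S,(240,175,340,250))):
    h=cv2.cvtColor(im,cv2.COLOR_BGR2HSV);x0,y0,x1,y1=box
    for th in(105,115,125):
        m=np.zeros(im.shape[:2],np.uint8);m[y0:y1,x0:x1]=((h[y0:y1,x0:x1,2]>th)&(h[y0:y1,x0:x1,1]<60))*255
        k,l,s,ce=cv2.connectedComponentsWithStats(m);c=proj(n,(657,-57,82))
        i=l[int(c[1]),int(c[0])];mm=(l==i).astype(np.uint8)
        cs,_=cv2.findContours(mm,0,1);cc=max(cs,key=cv2.contourArea);P=np.array([ray(n,p,82)[:2] for p in cc[:,0]],np.float32)
        e=cv2.fitEllipse(P);print(n,th,s[i],np.round(e[0],1),np.round(e[1],1))
print("cap",[ (s,circ("top",T,"blue",(378,258),132,s=s)) for s in(90,110,140)])
for p in((432,-287),(432,-290)):print(bbox("top",p,19,102,132),bbox("side",p,19,102,132))
print([b for b in blobs(T,"blue")[0] if b[1][0]>300],[b for b in blobs(S,"blue")[0] if b[1][1]>220])
a=S[220:340,180:340];b=T[135:285,235:435]
cv2.imwrite("pics/m13.png",np.hstack([cv2.resize(a,(400,300),interpolation=2),cv2.resize(b,(400,300),interpolation=2)]))
E
```

```text
t 26.525 pos [411.4  79.1 221.8] x [ 0.024  0.003 -1.   ] y [0.005 1.    0.003] F [0.8 0.1 0.4] w 87.9
top 105 [ 258  147   45   45 1601] [658.9 -57.4] [117.2 118.3]
top 115 [ 258  147   45   45 1560] [658.8 -57.2] [115.9 116.5]
top 125 [ 258  148   45   43 1524] [658.7 -57.3] [114.6 115. ]
side 105 [273 189  44  25 867] [659.5 -58.9] [109.4 114.7]
side 115 [273 195  43  19 408] [643.5 -70.8] [ 64.1 109.4]
side 125 [     0      0    512    384 196601] [1815.3 1553.2] [4432.6 6592.3]
cap [(90, ([432.1, -287.1], [35.5, 40.7], [431.5, -286.9, 20.8])), (110, ([431.9, -287.1], [34.9, 38.8], [431.8, -286.7, 20.3])), (140, ([431.9, -287.3], [33.4, 36.5], [431.8, -286.9, 18.9]))]
[365.2 248.8 384.4 264.8] [256.5 265.7 277.4 291.9]
[366.4 248.8 385.7 264.8] [257.3 266.7 278.2 293. ]
[([368, 250, 17, 15, 207], [376.6, 256.9])] [([258, 267, 20, 25, 415], [267.7, 279.2])]
```

View pics/m13.png

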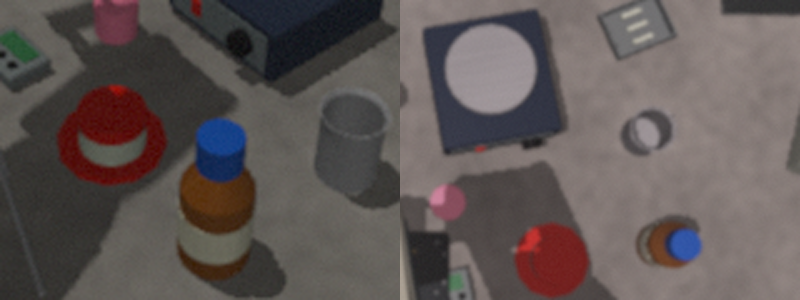

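Call:
move_arm --pt "3 -40 0 0 -1" --pt "5 -85 0 0 -1" --pt "8 -130 0 0 -1" --pt "10 -175 0 0 -1" --pt "13 -220 0 0 -1" --pt "15 -265 -10 0 -1" --pt "17 -310 -20 0 -1" --pt "20 -345 -30 0 -1" --pt "20 -362 -40 0 -1" --pt "20 -366 -50 0 -1" --pt "20 -366 -55 0 -1" --pt "20 -366 -55 0 -1"

```text
t: 28.12
ee_pos: [430.3, -282.5, 165.5]
orientation: [0.001, 1.549, 0.006]
ft_force: [-0.4, -0.2, -0.6]
width: 87.7
```

```bash
python3 - <<'E'
from h import *
o,M=st();print(o["qpos"].round(2))
E
```

```text
t 28.125 pos [ 430.3 -282.5  165.5] x [ 0.021  0.005 -1.   ] y [-0.004  1.     0.004] F [-0.4 -0.2 -0.6] w 87.7
[-0.61  0.34  1.93  0.02  0.86 -2.2 ]
```

Call:
move_arm --pt "1.7 -4.7 -2 0 -1" --pt "1.7 -4.7 -12 0 -1" --pt "1.7 -4.7 -28 0 -1" --pt "1.7 -4.7 -45 0 -1" --pt "1.7 -4.7 -57 0 -1" --pt "1.7 -4.7 -61 0 -1" --pt "1.7 -4.7 -61 0 -1" --pt "1.7 -4.7 -61 0 -1"

```text
t: 29.12
ee_pos: [432.3, -287.4, 104.9]
orientation: [0.0, 1.549, 0.006]
ft_force: [-0.2, -1.0, 0.9]
width: 87.3
```

```bash
python3 - <<'E'
from h import *
o,M=st()
n="side";im=get_image(n)
u,v=proj(n,o["ee_pos"]).astype(int);print(u,v)
a=im[v-70:v+70,u-70:u+70];cv2.imwrite(f"pics/{n}14c.png",cv2.resize(a,None,fx=4,fy=4,interpolation=2))
E
```

```text
t 29.125 pos [ 432.3 -287.4  104.9] x [ 0.022  0.004 -1.   ] y [-0.004  1.     0.004] F [-0.2 -1.   0.9] w 87.3
266 283
```

View pics/side14c.png

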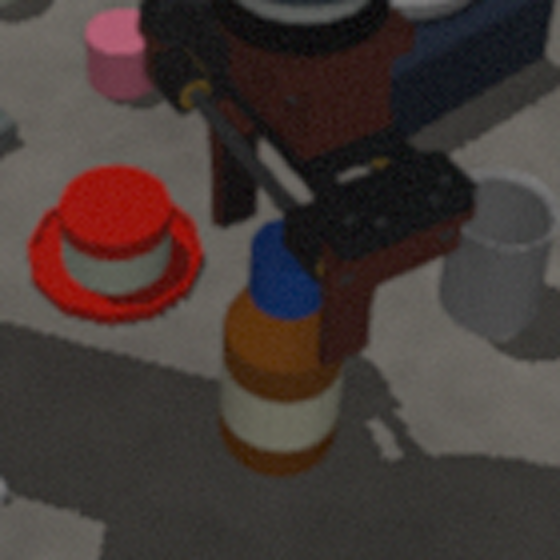

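Call:
move_arm --pt "0 0 0 0 -0.4" --pt "0 0 0 0 0" --pt "0 0 0 0 0.06" --pt "0 0 0 0 0.1" --pt "0 0 0 0 0.15" --pt "0 0 0 0 0.25" --pt "0 0 0 0 1" --pt "0 0 0 0 1" --pt "0 0 0 0 1"

```text
t: 30.3
ee_pos: [432.4, -287.5, 105.0]
orientation: [0.0, 1.549, 0.006]
ft_force: [1.0, -0.1, -1.1]
width: 37.7
```

Call:
move_arm --pt "0 0 5 0 1" --pt "0 0 15 0 1" --pt "0 0 30 0 1" --pt "0 0 50 0 1" --pt "0 0 70 0 1" --pt "0 0 90 0 1" --pt "0 0 108 0 1" --pt "0 0 118 0 1" --pt "5 5 122 0 1" --pt "15 15 124 0 1" --pt "29 29 125 0 1" --pt "45 45 125 0 1"

```text
t: 31.8
ee_pos: [477.9, -241.2, 229.3]
orientation: [0.001, 1.55, 0.006]
ft_force: [0.2, -0.1, -3.9]
width: 37.8
```

Call:
move_arm --pt "20 20 0 0 1" --pt "40 40 0 0 1" --pt "60 61 0 0 1" --pt "80 81 0 0 1" --pt "100 101 0 0 1" --pt "120 122 0 0 1" --pt "138 141 0 0 1" --pt "153 156 0 0 1" --pt "165 168 0 0 1" --pt "173 176 0 0 1" --pt "177 181 0 0 1" --pt "177 181 0 0 1"

```text
t: 33.3
ee_pos: [654.9, -60.3, 229.3]
orientation: [0.001, 1.55, 0.006]
ft_force: [0.6, -0.8, -3.1]
width: 37.6
```

```bash
python3 - <<'E'
from h import *
o,M=st()
n="side";im=get_image(n)
cv2.imwrite(f"pics/{n}15c.png",cv2.resize(im[90:250,210:370],None,fx=3.5,fy=3.5,interpolation=2))
E
```

```text
t 33.3 pos [654.9 -60.3 229.3] x [ 0.021  0.004 -1.   ] y [-0.004  1.     0.004] F [ 0.6 -0.8 -3.1] w 37.6
```

View pics/side15c.png

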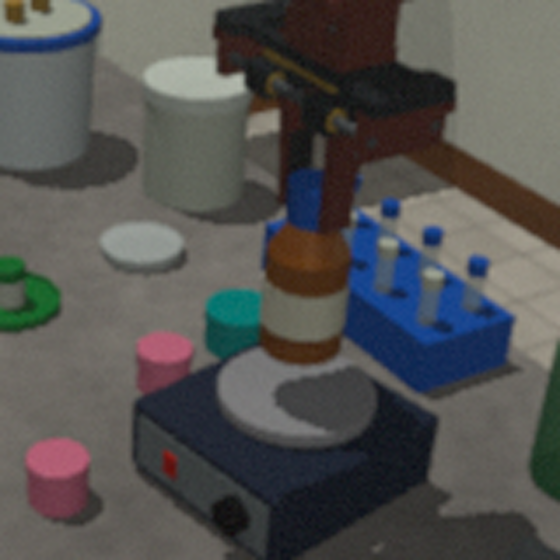

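Call:
move_arm --pt "4 2.3 -5 0 1" --pt "4 2.3 -14 0 1" --pt "4 2.3 -23 0 1" --pt "4 2.3 -30 0 1" --pt "4 2.3 -35 0 1" --pt "4 2.3 -38 0 1" --pt "4 2.3 -38 0 1" --pt "4 2.3 -38 0 1"

```text
t: 34.35
ee_pos: [658.9, -58.2, 191.6]
orientation: [0.001, 1.549, 0.006]
ft_force: [-0.2, -1.1, -2.7]
width: 37.5
```

Call:
move_arm --pt "0 0 -1 0 1" --pt "0 0 -2 0 1" --pt "0 0 -3 0 1" --pt "0 0 -3.5 0 1" --pt "0 0 -4 0 1" --pt "0 0 -4 0 1"

```text
t: 35.1
ee_pos: [658.8, -58.2, 187.6]
orientation: [0.001, 1.549, 0.006]
ft_force: [0.4, 0.2, -3.4]
width: 37.6
```

Call:
move_arm --pt "0 0 -0.4 0 1" --pt "0 0 -0.8 0 1" --pt "0 0 -0.8 0 1"

```text
t: 35.48
ee_pos: [659.0, -58.2, 187.0]
orientation: [0.001, 1.549, 0.006]
ft_force: [-0.2, 0.1, -2.5]
width: 37.6
```

Call:
move_arm --pt "0 0 -0.4 0 1" --pt "0 0 -0.8 0 1" --pt "0 0 -0.8 0 1"

```text
t: 35.85
ee_pos: [659.4, -58.3, 186.9]
orientation: [0.001, 1.548, 0.006]
ft_force: [-1.4, -0.5, 4.2]
width: 37.6
```

Call:
move_arm --pt "0 0 0 0 0.12" --pt "0 0 0 0 0.05" --pt "0 0 0 0 -0.1" --pt "0 0 0 0 -0.3" --pt "0 0 10 0 -0.4" --pt "0 0 25 0 -0.5" --pt "0 0 45 0 -0.7" --pt "0 0 70 0 -1" --pt "-20 10 80 0 -1" --pt "-60 40 80 0 -1" --pt "-100 75 80 0 -1" --pt "-140 110 80 0 -1"

```text
t: 37.35
ee_pos: [518.6, 52.5, 268.5]
orientation: [0.001, 1.546, 0.006]
ft_force: [0.4, 0.4, 0.6]
width: 87.6
```

Call:
move_arm --pt "-35 50 0 0 -1" --pt "-70 100 0 0 -1" --pt "-100 150 0 0 -1" --pt "-130 200 0 0 -1" --pt "-150 260 0 0 -1" --pt "-180 315 0 0 -1" --pt "-210 370 0 0 -1" --pt "-240 420 0 0 -1" --pt "-270 460 0 0 -1" --pt "-270 460 0 0 -1"

```text
t: 38.6
ee_pos: [246.8, 515.2, 269.9]
orientation: [0.0, 1.545, 0.01]
ft_force: [0.2, -0.5, -0.1]
width: 87.7
```

```bash
python3 - <<'E'
from h import *
o,M=st()
for n in C:
    im=get_image(n);cv2.imwrite(f"pics/{n}16.png",im)
S=cv2.imread("pics/side16.png");T=cv2.imread("pics/top16.png")
for nm,n,im,near,z in(("cap","top",T,(285,160),214),):
    print(nm,circ(n,im,"blue",near,z))
for col in("red","green","yellow"):print(col,blobs(T,col)[0])
cv2.imwrite("pics/m16.png",np.hstack([cv2.resize(S[100:340,120:360],(400,400),interpolation=2),cv2.resize(T[110:300,110:410],(400,253),interpolation=2)] if 0 else [cv2.resize(S[100:340,120:360],(400,400)),cv2.resize(T[110:300,210:400],(400,400))]))
E
```

```text
t 38.6 pos [246.8 515.2 269.9] x [ 0.026  0.007 -1.   ] y [-0.007  1.     0.007] F [ 0.2 -0.5 -0.1] w 87.7
cap ([655.5, -59.4], [34.6, 38.6], [655.9, -58.9, 20.2])
red [([292, 246, 38, 38, 1078], [310.4, 264.6])]
green [([144, 189, 33, 33, 811], [159.6, 205.1])]
yellow [([129, 243, 37, 36, 867], [147.0, 259.3])]
```

View pics/m16.png

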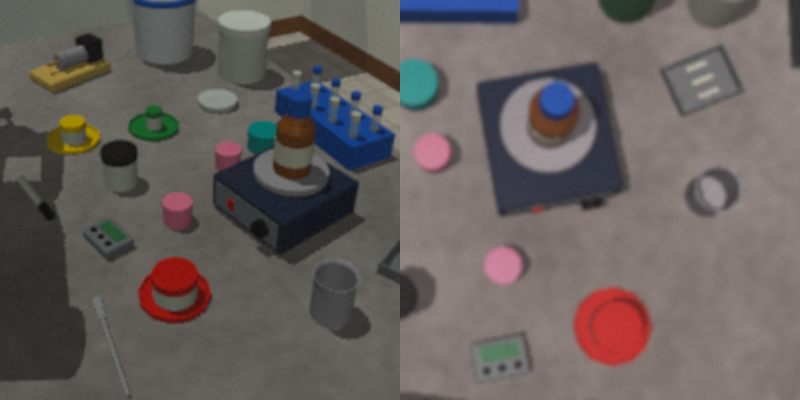

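View pics/top16.png

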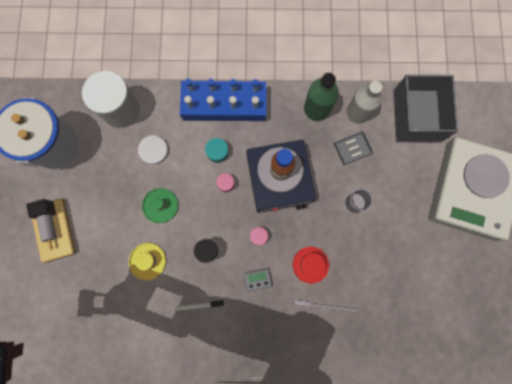

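```bash
python3 -c "
from workcell import ctrl
print(ctrl.close_job())"
```

```text
the job is handed in; nothing more can be done
None
```

I took the stack apart from the top down: green-lid tub, then yellow, then red. Each was standing in its own dish before I took the next. I then set the amber bottle on the cleared stirrer plate and handed in at about 38.7 s. The arm was clear of everything.

**Last checks**
- **Tubs:** the last pictures show all three upright and, as far as the views can tell, centred to within a few mm.
- **Bottle:** it stands upright on the plate. The cap measured (655.5, -59.4) in the top view, against (658.8, -58) for the plate centre. That is about 3.5 mm off, and part of it is probably bias from the cap's visible side wall.
- **Beaker and jar:** they appear in the same place in the first and last pictures.
- **Forces:** the highest wrist reading I saw, checked at the end of each move, was about 12 N, when setting down the red tub.

**What disagreed**
- **Cameras:** the two views differed by 1 to 4 mm on the dish positions, mostly in y. I leaned on the top view, because the side view showed the gripper about one pixel off from where it should be.
- **Tool tilt:** the tool drifted to about 1.5° of tilt over the job, but the tubs and bottle still looked upright.
- **Green dish:** I first went about 10 mm too far in y there and corrected it before lowering.

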